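# Top up the bearing press's feed lane

### The job

The bearing press needs its feed lane topped up: with your fingertips push the three loose ball bearings across the feed tray, one at a time, through the gate between the two yellow noses and into the lane, each one wholly past the noses before the next one enters the gate. Slide them flat on the deck, do not pick them up or push them over the rails. Leave the orange printed hub where it lies on the tray, the bearing that is already in the lane stays in the lane, and do not disturb the other things on the bench.

Things in the scene. Friction and masses are not known exactly. Their poses are not given: they have to be found in the camera images.
- gate (a point): Middle of the gate between the two yellow noses of the feed tray, on the flat aluminium deck, which is 45 mm above the bench. x points along the lane, from tray to press; y to the left of that, z up. The lane begins at x = 0; the noses flare out on the tray side, from x = -30 to 0 mm. The fixture stands fast, turned up to 10 degrees either way from the lane pointing to the robot's right.
- lane_stop (a point): On the lane's floor, at its closed end: a steel stop 12 mm tall, 165 mm from the gate. The lane is a straight level channel 39.5 mm wide between two red rails; four bearings nearly fill it. Axes as the gate's.
- tray_mid (a point): Middle of the tray's deck, 100 mm before the gate; axes as the gate's. The deck is 200 mm long (x) and 250 mm wide (y). Two red funnel rails run from each side, level with this point, to the noses; a red rim closes the other sides. All rails, noses and rims are fixed, 5 mm thick and stand only 4 mm above the deck: a fingertip 5 to 7 mm above the deck clears them and still pushes a bearing.
- press (a point): On the bench under the ram of the blue hand press, 210 mm beyond the gate; axes as the gate's. Press and lever are up to 355 mm tall and reach from 75 mm before to 155 mm beyond this point in x, 70 mm to either side in y. Keep the gripper off it.
- bearing_1: Loose ball bearing lying flat on the tray: steel ring with a black seal, 35 mm outside diameter, 11 mm thick, about 45 g. Origin at the centre of its underside, z up. The three loose bearings are alike and may go in any order; they lie 110 to 160 mm before the gate, at least 43 mm from each other and from the hub, centre to centre.
- bearing_2: The second loose ball bearing on the tray, same size and origin.
- bearing_3: The third loose ball bearing on the tray, same size and origin.
- bearing_in_lane: A like bearing (35 mm by 11 mm) that already lies in the lane and slides there freely; the others may push it along. Origin at the centre of its underside.
- hub: Orange 3D-printed hub, a flanged spool 42 mm in diameter and 20 mm tall, about 40 g, loose on the tray among the bearings; to be left where it is. Origin at the centre of its underside, z up.
- camera: Action camera in a clear case, 50 x 72 x 80 mm, standing on the bench left of the tray. Origin at the centre of its underside. To be left alone.
- screwdriver: Screwdriver about 200 mm long lying on the bench on the robot's right. Origin on its underside near its middle. To be left alone.
- caliper: Digital caliper, 235 mm long, 12 mm high, lying on the bench on the robot's left. Origin under its middle. To be left alone.
- oil: Small oil bottle, 48 mm in diameter, 120 mm tall, standing left of the tray. Origin at the centre of its underside. To be left alone.
There are look-alikes about, which are no part of the job. Leave any red look-alike of the bearing_2 alone. What is shaped like the bearing_1 but purple is not meant.

How it is judged:
On the way, in this order (a step that is already met when the one before it is completed fails the run):
1. one loose bearing lies in the lane wholly past the noses, the other two still before the gate ((((x of bearing_1 in the frame of gate between 0.0155 and 0.16 m and y of bearing_1 in the frame of gate between -0.006 and 0.006 m and z of bearing_1 in the frame of gate between -0.004 and 0.004 m) and x of each of bearing_2, bearing_3 in the frame of gate below -0.022 m) or ((x of bearing_2 in the frame of gate between 0.0155 and 0.16 m and y of bearing_2 in the frame of gate between -0.006 and 0.006 m and z of bearing_2 in the frame of gate between -0.004 and 0.004 m) and x of each of bearing_1, bearing_3 in the frame of gate below -0.022 m) or ((x of bearing_3 in the frame of gate between 0.0155 and 0.16 m and y of bearing_3 in the frame of gate between -0.006 and 0.006 m and z of bearing_3 in the frame of gate between -0.004 and 0.004 m) and x of each of bearing_1, bearing_2 in the frame of gate below -0.022 m))), for 0.2 s.
2. a second one lies in the lane, the last still before the gate ((((x of bearing_2 in the frame of gate between 0.0155 and 0.16 m and y of bearing_2 in the frame of gate between -0.006 and 0.006 m and z of bearing_2 in the frame of gate between -0.004 and 0.004 m) and (x of bearing_3 in the frame of gate between 0.0155 and 0.16 m and y of bearing_3 in the frame of gate between -0.006 and 0.006 m and z of bearing_3 in the frame of gate between -0.004 and 0.004 m) and x of bearing_1 in the frame of gate below -0.022 m) or ((x of bearing_1 in the frame of gate between 0.0155 and 0.16 m and y of bearing_1 in the frame of gate between -0.006 and 0.006 m and z of bearing_1 in the frame of gate between -0.004 and 0.004 m) and (x of bearing_3 in the frame of gate between 0.0155 and 0.16 m and y of bearing_3 in the frame of gate between -0.006 and 0.006 m and z of bearing_3 in the frame of gate between -0.004 and 0.004 m) and x of bearing_2 in the frame of gate below -0.022 m) or ((x of bearing_1 in the frame of gate between 0.0155 and 0.16 m and y of bearing_1 in the frame of gate between -0.006 and 0.006 m and z of bearing_1 in the frame of gate between -0.004 and 0.004 m) and (x of bearing_2 in the frame of gate between 0.0155 and 0.16 m and y of bearing_2 in the frame of gate between -0.006 and 0.006 m and z of bearing_2 in the frame of gate between -0.004 and 0.004 m) and x of bearing_3 in the frame of gate below -0.022 m))), for 0.2 s.
3. all three lie in the lane (x of bearing_1 in the frame of gate between 0.0155 and 0.16 m and y of bearing_1 in the frame of gate between -0.006 and 0.006 m and z of bearing_1 in the frame of gate between -0.004 and 0.004 m and x of bearing_2 in the frame of gate between 0.0155 and 0.16 m and y of bearing_2 in the frame of gate between -0.006 and 0.006 m and z of bearing_2 in the frame of gate between -0.004 and 0.004 m and x of bearing_3 in the frame of gate between 0.0155 and 0.16 m and y of bearing_3 in the frame of gate between -0.006 and 0.006 m and z of bearing_3 in the frame of gate between -0.004 and 0.004 m), for 0.2 s.
At the end, for the whole second after the job is handed in: All three loose bearings and the one that was there lie flat and at rest in the lane: centre at least 15.5 mm past the start of the lane (wholly past the noses within 2 mm), between the rails and on the deck within 4 mm; the hub lies within 20 mm of where it was (all of step 3 and x of bearing_in_lane in the frame of gate between 0.0155 and 0.16 m and y of bearing_in_lane in the frame of gate between -0.006 and 0.006 m and z of bearing_in_lane in the frame of gate between -0.004 and 0.004 m and distance of hub from where it was at the start of the episode below 0.02 m and linear speed of each of bearing_1, bearing_2, bearing_3, bearing_in_lane below 0.02 m/s and angle between each of bearing_1, bearing_2, bearing_3, bearing_in_lane's own z axis and vertical below 0.12 rad); the robot touches nothing.
It fails at once if a bearing is lifted or carried (more than 7 mm off the deck) (z of any of bearing_1, bearing_2, bearing_3, bearing_in_lane in the frame of gate above 0.007 m).
It fails at once if a bearing falls off the tray (z of any of bearing_1, bearing_2, bearing_3, bearing_in_lane in the frame of gate below -0.012 m).
It fails at once if a bearing goes over the rails instead of through the gate ((x of bearing_1 in the frame of gate above 0.004 m and (y of bearing_1 in the frame of gate above 0.008 m or y of bearing_1 in the frame of gate below -0.008 m)) or (x of bearing_2 in the frame of gate above 0.004 m and (y of bearing_2 in the frame of gate above 0.008 m or y of bearing_2 in the frame of gate below -0.008 m)) or (x of bearing_3 in the frame of gate above 0.004 m and (y of bearing_3 in the frame of gate above 0.008 m or y of bearing_3 in the frame of gate below -0.008 m)) or (x of bearing_in_lane in the frame of gate above 0.004 m and (y of bearing_in_lane in the frame of gate above 0.008 m or y of bearing_in_lane in the frame of gate below -0.008 m))).
It fails at once if the orange hub is shifted by more than 20 mm or tipped (distance of hub from where it was at the start of the episode above 0.02 m or angle between hub's own z axis and vertical above 0.4 rad).
It fails at once if a bystander on the bench is shifted by more than 30 mm (distance of any of camera, screwdriver, caliper, oil from where it was at the start of the episode above 0.03 m).
It also fails if it takes over 64 s, if anything falls off the work surface, if the arm or the gripper's body presses on something with over 40 N, if the wrist force passes 120 N, or if a joint passes its speed limit or range.

### The arm

A 6-joint arm with a two-finger parallel gripper is mounted at the origin on the work surface. World frame = base frame: x ahead of the robot, y to its left, z up, the work surface at z = 0. Lengths are in m, angles in rad, forces in N, time in s.
With the tool pointing down it reaches from about 0.375 to 0.9 m from the base axis. Payload 3.1 kg.
Tool frame: the origin (TCP) lies between the finger pads; the fingertips stand 17 mm ahead of it and the grasp point (between the pads) lies 2 mm behind it; z points along the fingers, y is the line along which they close (so a half turn about z gives the same grasp; the last joint's range is limited). The gripper opens to 85 mm and grips with 20 to 120 N. Pads are 22 mm wide; open, the fingers measure 114 mm over their backs; the gripper's body (76 mm by 85 mm) begins 54 mm behind the grasp point. The pads swing forward as they close: fully open they stand 13 mm farther back than shut.
Start: joints at [0.967, 0.527, 1.433, -0, 1.181, -0.178], TCP at [0.258, 0.569, 0.248] pointing down, gripper open.
Joint ranges: [-3.08, 3.08], [-0.75, 2.2], [0.22, 2.44], [-1.43, 4.57], [0, 2.65], [-2.85, 2.85]. Speed limits (rad/s): [2.79, 2.79, 3.14, 3.14, 3.14, 3.14].

### API

Orientations are given as a unit quaternion [x, y, z, w].
In Python, from station import sense, vision, order gives the robot as it stands.
- The arm moves only by the shell command python3 -m crank 'ROWS' [OPENING] [FORCE]. ROWS is JSON, a list of rows, each an object with "dp": the shift along the world's x, y, z in units of 30 mm (1.0 is 30 mm), a list of three; "angular": the turn, a rotation vector about the world's x, y, z in degrees, a list of three. In form: [{"dp": [dx, dy, dz], "angular": [ax, ay, az]}, ...]. A call has 1 to 20 rows; each row shifts and turns the commanded pose from where the row before left it; what a row does not reach is not made up. A row lasts 1/10 s, in which the tool goes at most 50 mm and 8.59 degrees, less where a joint would pass 70% of its speed; a pose out of reach is approached as far as the arm can. A call is refused whole if a number of a shift passes 1 or a number of a turn 8.59, either way. A call with a gripper value outside its range is refused whole. OPENING is the closure, from 0 (fully open) to 1 (shut), set as the call begins (- or left out, the last holds). The fingers move at their own pace and stop on an object; FORCE is the grip in N (left out, the last holds). Time passes only in rows, so rows that do not move let the fingers close. It gives the time, the measured TCP pose, the force, the opening and the grip force at its end, in the units of the state.
- sense(): the state, without advancing time (a new reading comes with each control period).
- vision.snapshot(name): name is "scene" or "side" or "wrist"; returns a dict with "image" (420x560x3 uint8, blue, green, red), "range_z" (420x560 float32, m along the optical axis (not along the pixel's ray), 0 where there is no reading), "mtx" (3x3 intrinsics, pixels), "pose" (4x4, takes a point from camera to world coordinates); the wrist camera has in their place "mount" (4x4, takes a point from camera to tool coordinates, whose origin is the TCP and whose axes are the flange's). Camera axes: x right, y down, z forward; pixel columns grow to the right and rows downward; lengths in m; the calibration is good to about 2 mm. A picture is of the moment at which its call begins: read the wrist's pose just before it.
- order.sign_off(): hands the job in; it is judged then, once.
The state is a dict: "t": time; "q": joint angles; "qd": joint speeds; "tau": joint torques, N m; "tcp_pos": TCP position; "tool_rot": TCP orientation; "force": force on the tool from outside, world axes, zero at the start; "ft_torque": the same for the moment, N m; "finger_gap": opening from 0.0 (shut) to 1.0 (fully open); "gripper_force": force on a finger pad.
Only numpy, scipy, OpenCV 4.12 (cv2) and the standard library are available. Lean on these libraries where they do the work, as an engineer would, in place of code of your own. Each camera call takes 0.05 s, during which the arm holds its last target. There are 200 camera calls.

## Working session

There is one attempt and no reset: what is moved stays moved. The work goes in short steps, Python scripts to look and compute and a shell command to move; the robot and the scene stay as the last step left them, time stands still between calls to the robot, and variables do not carry over. Pictures are saved under pics/ and viewed, at most 10 in all, crops included, and the job is handed in when it is done.

```bash
mkdir -p pics; cat > h.py <<'E'
import numpy as np, cv2
from station import sense, vision, order
def snap(n):
    s=sense(); d=vision.snapshot(n)
    if n=="wrist":
        from scipy.spatial.transform import Rotation as R
        T=np.eye(4);T[:3,:3]=R.from_quat(s["tool_rot"]).as_matrix();T[:3,3]=s["tcp_pos"]
        d["pose"]=T@d["mount"]
    return d
def onplane(d,u,v,z):
    K=d["mtx"];P=d["pose"];r=P[:3,:3]@np.linalg.solve(K,[u,v,1.]);o=P[:3,3]
    return o+r*(z-o[2])/r[2]
def proj(d,p):
    P=np.linalg.inv(d["pose"]);c=P[:3,:3]@np.array(p)+P[:3,3];c=d["mtx"]@c;return c[:2]/c[2]
E
python3 - <<'E'
from h import *
import pickle
for n in("scene","side"):
    d=snap(n);cv2.imwrite(f"pics/{n}0.png",cv2.resize(d["image"],(800,600)));pickle.dump(d,open(n+".pkl","wb"));print(n,d["pose"].round(3).tolist(),d["mtx"].tolist())
print(sense())
E
```

```text
scene [[-0.28, 0.817, -0.503, 1.091], [0.96, 0.233, -0.156, 0.177], [-0.01, -0.527, -0.85, 1.051], [0.0, 0.0, 0.0, 1.0]] [[441.2673783309829, 0.0, 279.36260153414327], [0.0, 441.2673783309829, 213.29282866828163], [0.0, 0.0, 1.0]]
side [[-0.996, -0.076, 0.056, 0.411], [-0.093, 0.725, -0.683, 0.962], [0.012, -0.685, -0.729, 1.101], [0.0, 0.0, 0.0, 1.0]] [[517.5186580199635, 0.0, 288.375260112204], [0.0, 517.5186580199635, 212.14707248092958], [0.0, 0.0, 1.0]]
{'t': 0.1, 'q': array([ 9.66535514e-01,  5.28411487e-01,  1.43379543e+00,  1.49167660e-05,
        1.18141897e+00, -1.78511542e-01]), 'qd': array([-0.0013998 , -0.00249429, -0.0039123 ,  0.00073746,  0.00302627,
       -0.00076576]), 'tau': array([-1.00763125e-03, -4.43305171e+01, -1.78585678e+01, -2.46439167e-04,
        3.86791697e-03, -2.27881650e-06]), 'tcp_pos': array([0.25774144, 0.56869277, 0.24740117]), 'tool_rot': array([ 2.11273182e-01,  9.77426524e-01, -9.37109039e-04, -3.94184063e-04]), 'force': array([-0.06899902,  0.40294065,  0.08979515]), 'ft_torque': array([-0.04269096, -0.01988839,  0.01268841]), 'gripper_force': 0.0, 'finger_gap': 1.00169087299335}
```

View pics/scene0.png

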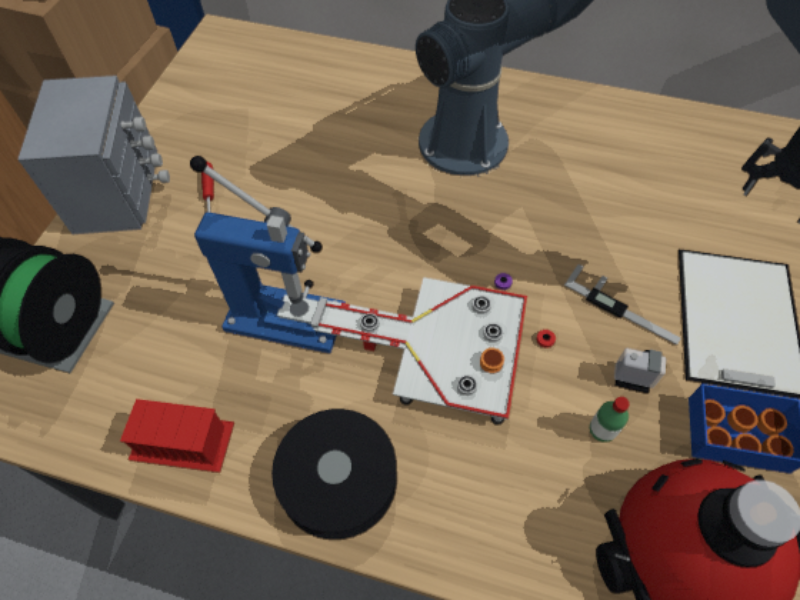

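View pics/side0.png

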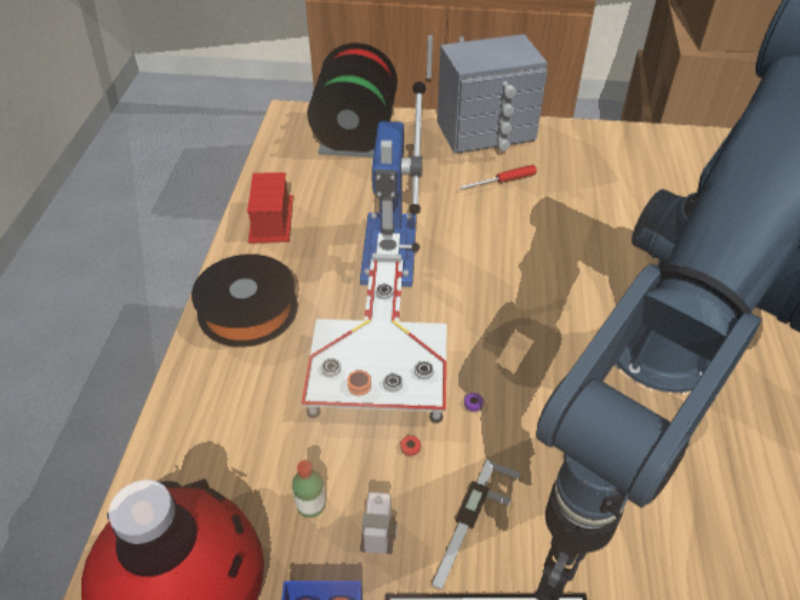

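Both views show the tray at scene px (465,345). It holds three bearings, at about (481,303), (493,331) and (467,384), with the hub at (492,359). The gate is near (410,331) and the lane bearing at (369,322). I'll enlarge the crops to measure these.

```bash
python3 - <<'E'
from h import *
import pickle
d=pickle.load(open("scene.pkl","rb"))
cv2.imwrite("pics/sc1.png",cv2.resize(d["image"][180:300,215:375],(800,600),interpolation=cv2.INTER_CUBIC))
d=pickle.load(open("side.pkl","rb"))
cv2.imwrite("pics/sd1.png",cv2.resize(d["image"][170:296,190:330],(666,600),interpolation=cv2.INTER_CUBIC))
E
```

```text
(no output)
```

View pics/sc1.png

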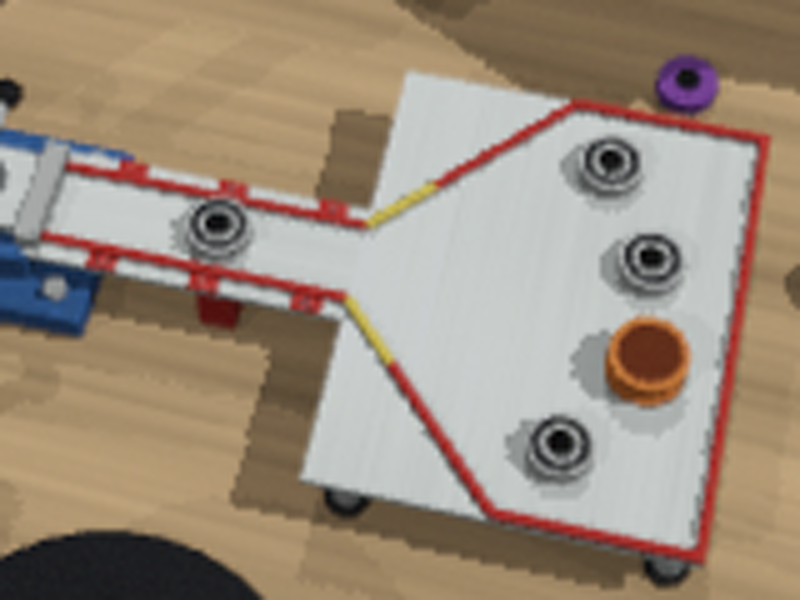

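View pics/sd1.png

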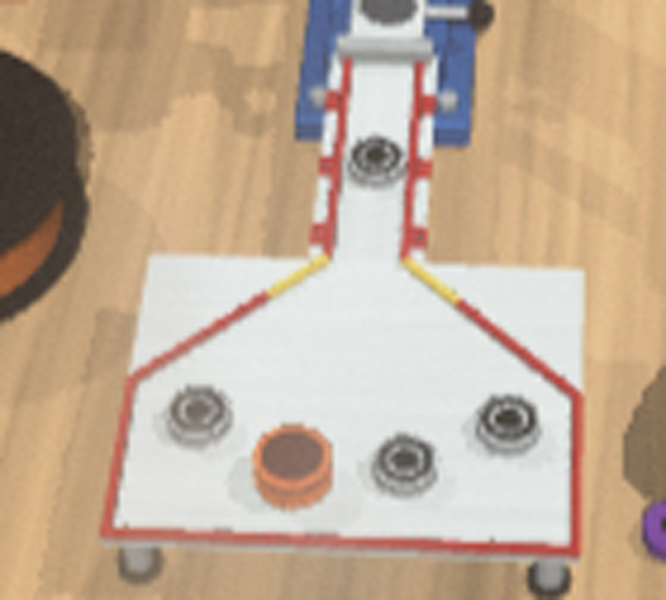

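The crops give these positions:

| Feature | Scene crop px | Side crop px |
|---|---|---|
| Nose tips | (368,223), (347,298) | (405,262), (328,260) |
| Bearing A | (611,158) | (508,417) |
| Bearing B | (652,257) | (405,458) |
| Bearing C | (562,442) | (199,408) |
| Lane bearing | (218,223) | (376,155) |
| Hub top | (648,352) | (294,455) |

```bash
python3 - <<'E'
from h import *
import pickle
sc=pickle.load(open("scene.pkl","rb"));sd=pickle.load(open("side.pkl","rb"))
F={"noseR":((368,223),(405,262),.049),"noseL":((347,298),(328,260),.049),
"rimR":((768,138),(580,553),.049),"rimL":((703,562),(103,537),.049),"funR":((573,105),(580,393),.049),"funL":((490,515),(131,378),.049),
"stopR":((60,168),(420,60),.049),"stopL":((40,238),(350,60),.049),
"A":((611,158),(508,417),.056),"B":((652,257),(405,458),.056),"C":((562,442),(199,408),.056),"L":((218,223),(376,155),.056),"H":((648,352),(294,455),.065)}
W={}
for k,(a,b,z) in F.items():
    p=onplane(sc,215+(a[0]+.5)/5-.5,180+(a[1]+.5)/5-.5,z);q=onplane(sd,190+(b[0]+.5)/4.757-.5,170+(b[1]+.5)/4.762-.5,z)
    W[k]=(p+q)[:2]/2;print(k,p[:2].round(4),q[:2].round(4))
# fit frame: known local points
loc={"rimR":(-.2,-.125),"rimL":(-.2,.125),"noseR":(0,-.02),"noseL":(0,.02),"funR":(-.1,-.125),"funL":(-.1,.125)}
from scipy.optimize import least_squares
def f(v):
    c,s=np.cos(v[2]),np.sin(v[2]);return np.concatenate([np.array([c*x-s*y+v[0],s*x+c*y+v[1]])-W[k] for k,(x,y) in loc.items()])
r=least_squares(f,[.6,-.1,-1.57]);g=r.x;print("gate",g.round(4),np.degrees(g[2])+90,"res mm",(r.fun*1000).round(1))
c,s=np.cos(g[2]),np.sin(g[2])
for k in W: print(k,((W[k]-g[:2])@np.array([[c,-s],[s,c]])).round(4))
E
```

```text
noseR [0.5241 0.0246] [0.5238 0.0266]
noseL [0.5702 0.0263] [0.5679 0.0296]
rimR [0.4141 0.217 ] [0.4113 0.2179]
rimL [0.6615 0.2303] [0.6584 0.233 ]
funR [0.422  0.1116] [0.4179 0.1121]
funL [0.6663 0.1262] [0.6638 0.1269]
stopR [ 0.5366 -0.143 ] [ 0.5333 -0.1412]
stopL [ 0.5802 -0.1384] [ 0.5764 -0.1366]
A [0.4541 0.139 ] [0.4555 0.1383]
B [0.5074 0.1723] [0.5076 0.1714]
C [0.6221 0.1512] [0.6218 0.1492]
L [ 0.5497 -0.0497] [ 0.5497 -0.0499]
H [0.5666 0.1816] [0.5651 0.1822]
gate [ 0.5474  0.0237 -1.515 ] 3.198419848996835 res mm [-1.3 -1.1  1.  -1.3  3.4 -3.  -1.7 -3.2 -3.   4.7  1.5  3.9]
noseR [-0.0032 -0.0232]
noseL [-0.0031  0.0219]
rimR [-0.201  -0.1237]
rimL [-0.2014  0.124 ]
funR [-0.0952 -0.1223]
funL [-0.0962  0.1233]
stopR [ 0.1648 -0.0217]
stopL [0.1627 0.0219]
A [-0.1199 -0.086 ]
B [-0.1501 -0.0316]
C [-0.1222  0.0815]
L [ 0.0735 -0.0018]
H [-0.1569  0.0273]
```

```bash
R='{"dp":[0.53,-0.88,0],"angular":[0,0,-3.47]}'; python3 -m crank '[{"dp":[0.53,-0.88,0],"angular":[0,0,-3.47]},{"dp":[0.53,-0.88,0],"angular":[0,0,-3.47]},{"dp":[0.53,-0.88,0],"angular":[0,0,-3.47]},{"dp":[0.53,-0.88,0],"angular":[0,0,-3.47]},{"dp":[0.53,-0.88,0],"angular":[0,0,-3.47]},{"dp":[0.53,-0.88,0],"angular":[0,0,-3.47]},{"dp":[0.53,-0.88,0],"angular":[0,0,-3.47]},{"dp":[0.53,-0.88,0],"angular":[0,0,-3.47]},{"dp":[0.53,-0.88,0],"angular":[0,0,-3.47]},{"dp":[0.53,-0.88,0],"angular":[0,0,-3.47]},{"dp":[0.53,-0.88,0],"angular":[0,0,-3.47]},{"dp":[0.53,-0.88,0],"angular":[0,0,-3.47]},{"dp":[0.53,-0.88,0],"angular":[0,0,-3.47]},{"dp":[0.53,-0.88,0],"angular":[0,0,-3.47]},{"dp":[0.53,-0.88,0],"angular":[0,0,-3.47]},{"dp":[0.53,-0.88,0],"angular":[0,0,-3.47]},{"dp":[0.53,-0.88,0],"angular":[0,0,-3.47]},{"dp":[0.53,-0.88,0],"angular":[0,0,-3.47]},{"dp":[0,0,0],"angular":[0,0,0]},{"dp":[0,0,0],"angular":[0,0,0]}]' 0.68 30
python3 - <<'E'
from h import *
d=snap("wrist");cv2.imwrite("pics/w1.png",cv2.resize(d["image"],(800,600)));print(d["mount"].round(3).tolist())
import pickle;d["s"]=sense();pickle.dump(d,open("w1.pkl","wb"))
E
```

```text
t: 2.1
tcp_pos: [0.544, 0.0936, 0.2478]
tool_rot: [0.688, 0.726, -0.0, -0.001]
force: [-0.4, 0.2, 0.0]
finger_gap: 0.319
gripper_force: 0.0
[[0.0, -0.945, -0.328, 0.085], [1.0, -0.0, 0.002, 0.001], [-0.002, -0.328, 0.945, -0.125], [0.0, 0.0, 0.0, 1.0]]
```

View pics/w1.png

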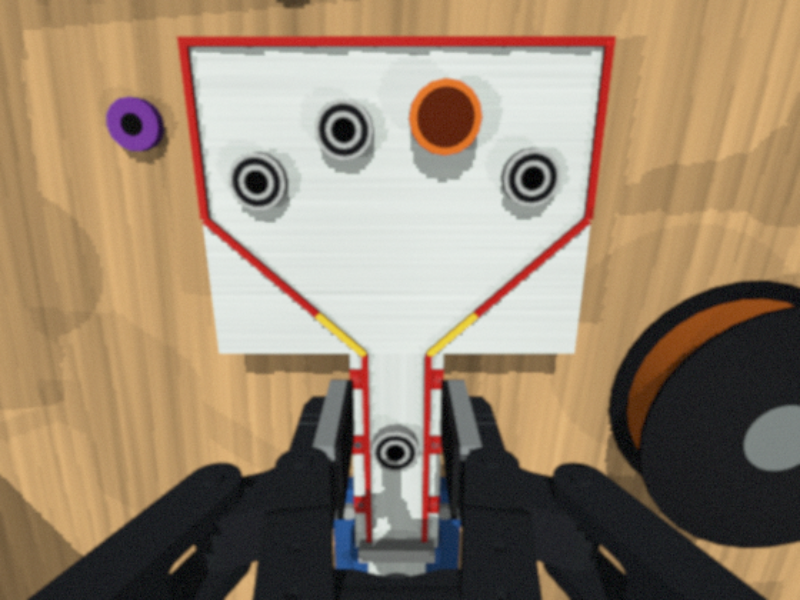

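The wrist view shows the fingers square to the lane and straddling it. Bearings A (256,182), B (344,129) and C (532,178), the hub (446,116) and the gate noses (366,355) and (428,355) are all clear. I'll cross-check the poses and the pad tips with this picture.

```bash
python3 - <<'E'
from h import *
import pickle
d=pickle.load(open("w1.pkl","rb"))
F={"noseR":(366,355,.049),"noseL":(428,355,.049),"rimR":(180,38,.049),"rimL":(615,38,.049),"funR":(204,222,.049),"funL":(590,220,.049),
"A":(256,182,.056),"B":(344,129,.056),"C":(532,178,.056),"L":(396,452,.056),"H":(446,116,.065)}
W={k:onplane(d,(u+.5)*.7-.5,(v+.5)*.7-.5,z)[:2] for k,(u,v,z) in F.items()}
g=np.array([.5474,.0237,-1.515]);c,s=np.cos(g[2]),np.sin(g[2])
for k in W: print(k,W[k].round(4),((W[k]-g[:2])@np.array([[c,-s],[s,c]])).round(4))
rz=d["range_z"];K=d["mtx"]
for u,v in [(342,386),(330,440),(450,386),(465,440),(315,410),(480,410),(400,250)]:
    a,b=int(u*.7),int(v*.7);z=rz[b,a];p=np.array([(a-K[0,2])*z/K[0,0],(b-K[1,2])*z/K[1,1],z,1]);print((u,v),"tool",(d["mount"]@p)[:3].round(4),"w",(d["pose"]@p)[:3].round(4))
E
```

```text
noseR [0.527  0.0246] [-0.002  -0.0203]
noseL [0.5701 0.0269] [-0.0019  0.0228]
rimR [0.4144 0.2172] [-0.2006 -0.122 ]
rimL [0.6617 0.2306] [-0.2002  0.1257]
funR [0.4208 0.1121] [-0.0953 -0.1215]
funL [0.666  0.1266] [-0.0961  0.1241]
A [0.4566 0.1398] [-0.1209 -0.0842]
B [0.5093 0.1732] [-0.1514 -0.0297]
C [0.6236 0.1512] [-0.123   0.0832]
L [ 0.5518 -0.0488] [0.0727 0.0004]
H [0.5678 0.1835] [-0.1584  0.0293]
(342, 386) tool [ 0.0119 -0.0154  0.0086] w [0.5279 0.1046 0.2392]
(330, 440) tool [ 0.0123 -0.0157 -0.0192] w [0.5276 0.105  0.267 ]
(450, 386) tool [0.0115 0.0166 0.0092] w [0.5599 0.1059 0.2385]
(465, 440) tool [ 0.0114  0.0174 -0.0179] w [0.5608 0.1058 0.2657]
(315, 410) tool [ 0.008  -0.0226  0.0016] w [0.521  0.1003 0.2462]
(480, 410) tool [0.008  0.0244 0.0014] w [0.5679 0.1029 0.2463]
(400, 250) tool [0.0058 0.0033 0.2022] w [0.5466 0.0996 0.0456]
```

```bash
python3 -m crank '[{"dp":[0,0,-0.6],"angular":[0,0,0]},{"dp":[0,0,-0.6],"angular":[0,0,0]},{"dp":[0,0,-0.6],"angular":[0,0,0]},{"dp":[0,0,-0.6],"angular":[0,0,0]},{"dp":[0,0,-0.6],"angular":[0,0,0]},{"dp":[0,0,-0.6],"angular":[0,0,0]},{"dp":[0,0,-0.6],"angular":[0,0,0]},{"dp":[0,0,-0.6],"angular":[0,0,0]},{"dp":[0,0,-0.6],"angular":[0,0,0]},{"dp":[0,0,-0.6],"angular":[0,0,0]},{"dp":[0,0,0],"angular":[0,0,0]},{"dp":[0,0,0],"angular":[0,0,0]}]'
python3 -m crank '[{"dp":[0,0,-0.1],"angular":[0,0,0]},{"dp":[0,0,-0.1],"angular":[0,0,0]},{"dp":[0,0,0],"angular":[0,0,0]}]'
python3 - <<'E'
from h import *
d=snap("wrist");rz=d["range_z"];K=d["mtx"]
v,u=np.mgrid[0:420,0:560];p=np.stack([(u-K[0,2])*rz/K[0,0],(v-K[1,2])*rz/K[1,1],rz,np.ones_like(rz)],-1)@d["mount"].T
m=(rz>0)&(abs(p[...,0]-.005)<.012)&(abs(abs(p[...,1])-.02)<.01)
for z in np.arange(-.01,.03,.003): print(round(z,3),(m&(abs(p[...,2]-z)<.0015)).sum())
E
```

```text
t: 3.35
tcp_pos: [0.5437, 0.095, 0.0684]
tool_rot: [0.687, 0.727, -0.0, -0.0]
force: [0.3, 0.1, 0.4]
finger_gap: 0.321
gripper_force: 0.0
t: 3.65
tcp_pos: [0.5444, 0.0941, 0.0626]
tool_rot: [0.687, 0.726, 0.0, 0.0]
force: [-0.4, 0.0, -0.2]
finger_gap: 0.323
gripper_force: 0.0
-0.01 377
-0.007 367
-0.004 325
-0.001 313
0.002 312
0.005 277
0.008 244
0.011 178
0.014 64
0.017 2226
0.02 222
0.023 0
0.026 0
0.029 0
```

```bash
python3 -m crank '[{"dp":[0,0,-0.07],"angular":[0,0,0]},{"dp":[0,0,0],"angular":[0,0,0]}]'|grep -E 'tcp|force:'; python3 -m crank '[{"dp":[0,0,-0.03],"angular":[0,0,0]},{"dp":[0,0,0],"angular":[0,0,0]}]'|grep -E 'tcp|force:';python3 -m crank '[{"dp":[0,0,-0.03],"angular":[0,0,0]},{"dp":[0,0,0],"angular":[0,0,0]}]'|grep -E 'tcp|force:'
```

```text
tcp_pos: [0.5447, 0.094, 0.0618]
force: [-1.3, 0.9, 10.1]
gripper_force: 5.0
tcp_pos: [0.5447, 0.094, 0.0618]
force: [-2.6, -0.4, 16.1]
gripper_force: 8.1
tcp_pos: [0.5447, 0.094, 0.0617]
force: [-4.8, -0.1, 21.7]
gripper_force: 11.2
```

```bash
python3 -m crank '[{"dp":[0,0,0.7],"angular":[0,0,0]},{"dp":[0,0,0.7],"angular":[0,0,0]},{"dp":[-0.2,0.6,0],"angular":[0,0,0]},{"dp":[-0.2,0.6,0],"angular":[0,0,0]},{"dp":[-0.2,0.6,0],"angular":[0,0,0]},{"dp":[-0.2,0.6,0],"angular":[0,0,0]},{"dp":[-0.2,0.6,0],"angular":[0,0,0]},{"dp":[-0.22,0.54,0],"angular":[0,0,0]},{"dp":[0,0,0],"angular":[0,0,0]},{"dp":[0,0,0],"angular":[0,0,0]},{"dp":[0,0,0],"angular":[0,0,0]}]'
```

```text
t: 5.4
tcp_pos: [0.5082, 0.1995, 0.1005]
tool_rot: [0.688, 0.726, 0.0, 0.0]
force: [0.1, -0.2, -0.2]
finger_gap: 0.32
gripper_force: 0.0
```

```bash
python3 -m crank '[{"dp":[0,0,-0.4],"angular":[0,0,0]},{"dp":[0,0,-0.4],"angular":[0,0,0]},{"dp":[0,0,-0.29],"angular":[0,0,0]},{"dp":[0,0,0],"angular":[0,0,0]},{"dp":[0,0,0],"angular":[0,0,0]},{"dp":[0,0,0],"angular":[0,0,0]}]' | grep -E "tcp|force:"
python3 -m crank '[{"dp":[0.013,-0.233,0],"angular":[0,0,0]},{"dp":[0.013,-0.233,0],"angular":[0,0,0]},{"dp":[0.013,-0.233,0],"angular":[0,0,0]},{"dp":[0.013,-0.233,0],"angular":[0,0,0]},{"dp":[0.013,-0.233,0],"angular":[0,0,0]},{"dp":[0.113,-0.227,0],"angular":[0,0,0]},{"dp":[0.113,-0.227,0],"angular":[0,0,0]},{"dp":[0.113,-0.227,0],"angular":[0,0,0]},{"dp":[0.113,-0.227,0],"angular":[0,0,0]},{"dp":[0.113,-0.227,0],"angular":[0,0,0]},{"dp":[0.113,-0.227,0],"angular":[0,0,0]},{"dp":[0.113,-0.227,0],"angular":[0,0,0]},{"dp":[0.113,-0.227,0],"angular":[0,0,0]},{"dp":[0.113,-0.227,0],"angular":[0,0,0]},{"dp":[0.113,-0.227,0],"angular":[0,0,0]},{"dp":[0,0,0],"angular":[0,0,0]},{"dp":[0,0,0],"angular":[0,0,0]}]'
cat >> h.py <<'E'
G=np.array([.5474,.0237,-1.515])
def local(p):
    c,s=np.cos(G[2]),np.sin(G[2]);return ((np.array(p)[:2]-G[:2])@np.array([[c,-s],[s,c]])).round(4)
E
python3 - <<'E'
from h import *
d=snap("wrist");cv2.imwrite("pics/w2.png",cv2.resize(d["image"],(560,420)));s=sense();print(local(s["tcp_pos"]),s["tcp_pos"])
d=snap("side");cv2.imwrite("pics/s2.png",cv2.resize(d["image"][170:296,190:330],(666,600),interpolation=cv2.INTER_CUBIC))
E
```

```text
tcp_pos: [0.5079, 0.2002, 0.0677]
force: [-0.8, -0.1, -0.1]
gripper_force: 0.0
t: 7.7
tcp_pos: [0.5436, 0.0969, 0.0677]
tool_rot: [0.688, 0.726, -0.0, 0.0]
force: [0.2, -0.6, 1.2]
finger_gap: 0.319
gripper_force: 0.0
[-0.0735  0.0001] [0.5434272  0.09708798 0.06762456]
```

View pics/s2.png

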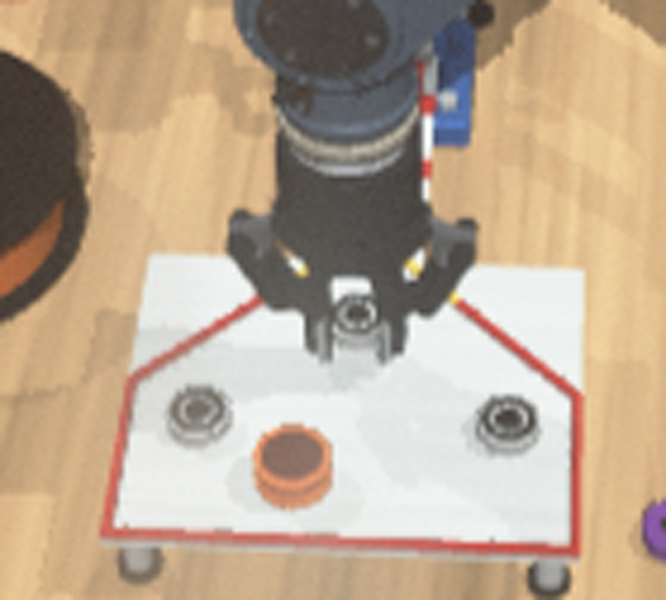

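The bearing sits in the finger cradle at (356,313), and the other bearings and the hub haven't moved. I'll carry on through the gate.

```bash
python3 -m crank '[{"dp":[0.015,-0.23,0],"angular":[0,0,0]},{"dp":[0.015,-0.23,0],"angular":[0,0,0]},{"dp":[0.015,-0.23,0],"angular":[0,0,0]},{"dp":[0.015,-0.23,0],"angular":[0,0,0]},{"dp":[0.015,-0.23,0],"angular":[0,0,0]},{"dp":[0.015,-0.23,0],"angular":[0,0,0]},{"dp":[0.015,-0.23,0],"angular":[0,0,0]},{"dp":[0.015,-0.23,0],"angular":[0,0,0]},{"dp":[0.015,-0.23,0],"angular":[0,0,0]},{"dp":[0.015,-0.23,0],"angular":[0,0,0]},{"dp":[0.015,-0.23,0],"angular":[0,0,0]},{"dp":[0.012,-0.2,0],"angular":[0,0,0]},{"dp":[0,0,0],"angular":[0,0,0]},{"dp":[0,0,0],"angular":[0,0,0]}]'
python3 - <<'E'
from h import *
print(local(sense()["tcp_pos"]))
E
```

```text
t: 9.2
tcp_pos: [0.5489, 0.0151, 0.0677]
tool_rot: [0.688, 0.726, 0.0, -0.0]
force: [0.0, 0.2, -0.3]
finger_gap: 0.319
gripper_force: 0.0
[0.0087 0.001 ]
```

```bash
python3 -m crank '[{"dp":[-0.015,0.27,0],"angular":[0,0,0]},{"dp":[0,0,0.55],"angular":[0,0,0]},{"dp":[0,0,0.55],"angular":[0,0,0]},{"dp":[-0.43,0.585,0],"angular":[0,0,2.75]},{"dp":[-0.43,0.585,0],"angular":[0,0,2.75]},{"dp":[-0.43,0.585,0],"angular":[0,0,2.75]},{"dp":[-0.43,0.585,0],"angular":[0,0,2.75]},{"dp":[-0.43,0.585,0],"angular":[0,0,2.75]},{"dp":[-0.43,0.585,0],"angular":[0,0,2.75]},{"dp":[-0.43,0.585,0],"angular":[0,0,2.75]},{"dp":[-0.43,0.585,0],"angular":[0,0,2.75]},{"dp":[0,0,0],"angular":[0,0,0]},{"dp":[0,0,0],"angular":[0,0,0]},{"dp":[0,0,0],"angular":[0,0,0]}]'
python3 - <<'E'
from h import *
print(local(sense()["tcp_pos"]))
d=snap("scene");cv2.imwrite("pics/sc3.png",cv2.resize(d["image"][180:300,215:375],(800,600),interpolation=cv2.INTER_CUBIC))
E
```

```text
t: 10.6
tcp_pos: [0.4462, 0.1636, 0.1009]
tool_rot: [0.536, 0.844, 0.0, 0.001]
force: [0.2, 1.0, 0.1]
finger_gap: 0.322
gripper_force: 0.0
[-0.1454 -0.0933]
```

View pics/sc3.png

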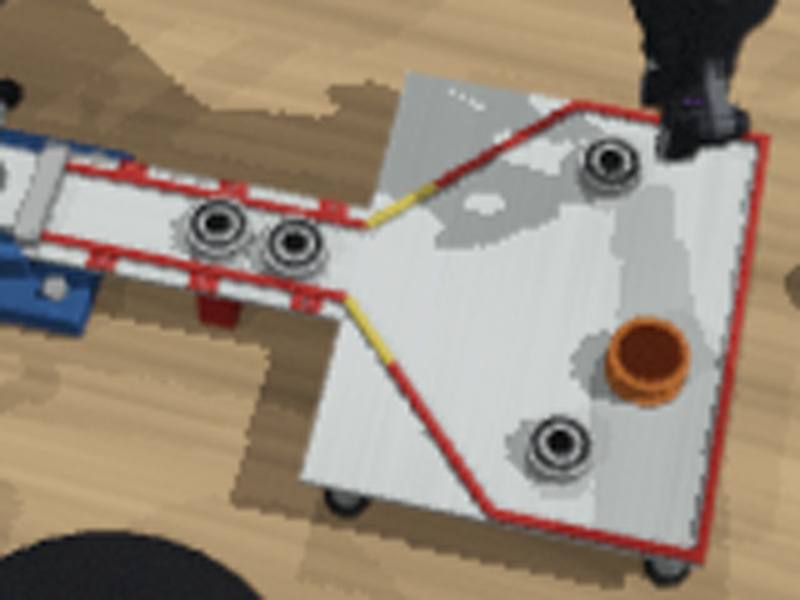

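B lies in the lane at (295,243), just behind the lane bearing at (218,223). The fingers are behind A, so I'll push A next.

```bash
python3 -m crank '[{"dp":[0,0,-0.4],"angular":[0,0,0]},{"dp":[0,0,-0.4],"angular":[0,0,0]},{"dp":[0,0,-0.3],"angular":[0,0,0]},{"dp":[0,0,0],"angular":[0,0,0]},{"dp":[0,0,0],"angular":[0,0,0]},{"dp":[0,0,0],"angular":[0,0,0]}]' | grep -E "tcp|force:"
python3 -m crank '[{"dp":[0.083,-0.183,0],"angular":[0,0,0]},{"dp":[0.184,-0.166,0],"angular":[0,0,0]},{"dp":[0.184,-0.166,0],"angular":[0,0,0]},{"dp":[0.184,-0.166,0],"angular":[0,0,0]},{"dp":[0.184,-0.166,0],"angular":[0,0,0]},{"dp":[0.184,-0.166,0],"angular":[0,0,0]},{"dp":[0.184,-0.166,0],"angular":[0,0,0]},{"dp":[0.184,-0.166,0],"angular":[0,0,0]},{"dp":[0.184,-0.166,0],"angular":[0,0,0]},{"dp":[0.184,-0.166,0],"angular":[0,0,0]},{"dp":[0.184,-0.166,0],"angular":[0,0,0]},{"dp":[0.184,-0.166,0],"angular":[0,0,0]},{"dp":[0.184,-0.166,0],"angular":[0,0,0]},{"dp":[0.184,-0.166,0],"angular":[0,0,0]},{"dp":[0.184,-0.166,0],"angular":[0,0,0]},{"dp":[0.184,-0.166,0],"angular":[0,0,0]},{"dp":[0.184,-0.166,0],"angular":[0,0,0]},{"dp":[0,0,0],"angular":[0,0,0]},{"dp":[0,0,0],"angular":[0,0,0]}]'
python3 - <<'E'
from h import *
print(local(sense()["tcp_pos"]))
d=snap("side");cv2.imwrite("pics/s4.png",cv2.resize(d["image"][170:296,190:330],(666,600),interpolation=cv2.INTER_CUBIC))
E
```

```text
tcp_pos: [0.4456, 0.1636, 0.068]
force: [-0.5, 0.4, 0.8]
gripper_force: 0.0
t: 13.15
tcp_pos: [0.5362, 0.0784, 0.0677]
tool_rot: [0.536, 0.844, 0.0, 0.0]
force: [0.2, 0.5, -0.7]
finger_gap: 0.321
gripper_force: 0.0
[-0.0552 -0.0081]
```

View pics/s4.png

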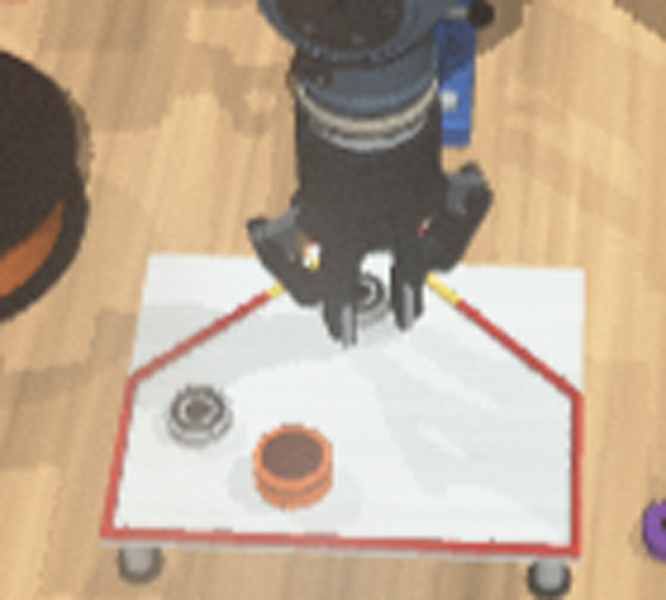

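A is still in the cradle at (373,292), right before the gate. I'll push it straight in.

```bash
python3 -m crank '[{"dp":[0.014,-0.217,0],"angular":[0,0,0]},{"dp":[0.014,-0.217,0],"angular":[0,0,0]},{"dp":[0.014,-0.217,0],"angular":[0,0,0]},{"dp":[0.014,-0.217,0],"angular":[0,0,0]},{"dp":[0.014,-0.217,0],"angular":[0,0,0]},{"dp":[0.014,-0.217,0],"angular":[0,0,0]},{"dp":[0.014,-0.217,0],"angular":[0,0,0]},{"dp":[0.014,-0.217,0],"angular":[0,0,0]},{"dp":[0.014,-0.217,0],"angular":[0,0,0]},{"dp":[0.014,-0.217,0],"angular":[0,0,0]},{"dp":[0,0,0],"angular":[0,0,0]},{"dp":[0,0,0],"angular":[0,0,0]},{"dp":[0,0,0],"angular":[0,0,0]}]'
python3 - <<'E'
from h import *
print(local(sense()["tcp_pos"]))
E
```

```text
t: 14.5
tcp_pos: [0.5402, 0.0135, 0.0677]
tool_rot: [0.536, 0.844, -0.0, 0.0]
force: [0.8, -0.6, -0.1]
finger_gap: 0.323
gripper_force: 0.0
[ 0.0097 -0.0077]
```

```bash
python3 -m crank '[{"dp":[-0.113,0.241,0],"angular":[0,0,0]},{"dp":[0,0,0.55],"angular":[0,0,0]},{"dp":[0,0,0.55],"angular":[0,0,0]},{"dp":[0.351,0.576,0],"angular":[0,0,-4.89]},{"dp":[0.351,0.576,0],"angular":[0,0,-4.89]},{"dp":[0.351,0.576,0],"angular":[0,0,-4.89]},{"dp":[0.351,0.576,0],"angular":[0,0,-4.89]},{"dp":[0.351,0.576,0],"angular":[0,0,-4.89]},{"dp":[0.351,0.576,0],"angular":[0,0,-4.89]},{"dp":[0.351,0.576,0],"angular":[0,0,-4.89]},{"dp":[0.351,0.576,0],"angular":[0,0,-4.89]},{"dp":[0.351,0.576,0],"angular":[0,0,-4.89]},{"dp":[0,0,0],"angular":[0,0,0]},{"dp":[0,0,0],"angular":[0,0,0]},{"dp":[0,0,0],"angular":[0,0,0]}]'
python3 - <<'E'
from h import *
print(local(sense()["tcp_pos"]))
d=snap("wrist");cv2.imwrite("pics/w5.png",cv2.resize(d["image"],(400,300)))
e=snap("scene");cv2.imwrite("pics/sc5.png",np.hstack([cv2.resize(d["image"],(400,300)),cv2.resize(e["image"][180:300,215:375],(400,300))]))
E
```

```text
t: 16.0
tcp_pos: [0.6304, 0.1758, 0.1004]
tool_rot: [0.813, 0.582, -0.001, -0.0]
force: [-0.3, 0.3, -0.2]
finger_gap: 0.323
gripper_force: 0.0
[-0.1472  0.0914]
```

View pics/sc5.png

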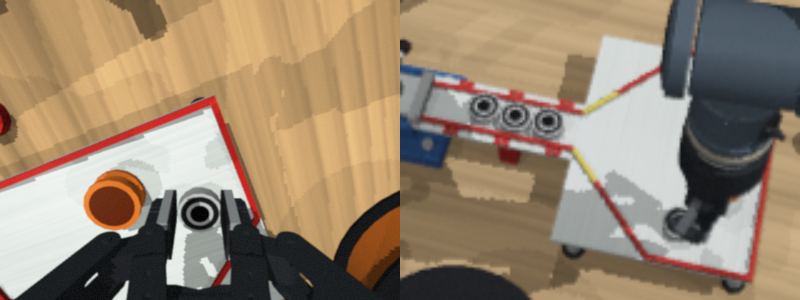

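Three bearings now lie in the lane, at right-half px (484,105), (515,115) and (547,121). C is lined up between the fingers, with the hub clear to the left.

```bash
python3 -m crank '[{"dp":[0,0,-0.4],"angular":[0,0,0]},{"dp":[0,0,-0.4],"angular":[0,0,0]},{"dp":[0,0,-0.29],"angular":[0,0,0]},{"dp":[0,0,0],"angular":[0,0,0]},{"dp":[0,0,0],"angular":[0,0,0]},{"dp":[0,0,0],"angular":[0,0,0]}]' | grep -E "tcp|force:"
python3 -m crank '[{"dp":[-0.063,-0.19,0],"angular":[0,0,0]},{"dp":[-0.157,-0.189,0],"angular":[0,0,0]},{"dp":[-0.157,-0.189,0],"angular":[0,0,0]},{"dp":[-0.157,-0.189,0],"angular":[0,0,0]},{"dp":[-0.157,-0.189,0],"angular":[0,0,0]},{"dp":[-0.157,-0.189,0],"angular":[0,0,0]},{"dp":[-0.157,-0.189,0],"angular":[0,0,0]},{"dp":[-0.157,-0.189,0],"angular":[0,0,0]},{"dp":[-0.157,-0.189,0],"angular":[0,0,0]},{"dp":[-0.157,-0.189,0],"angular":[0,0,0]},{"dp":[-0.157,-0.189,0],"angular":[0,0,0]},{"dp":[-0.157,-0.189,0],"angular":[0,0,0]},{"dp":[-0.157,-0.189,0],"angular":[0,0,0]},{"dp":[-0.157,-0.189,0],"angular":[0,0,0]},{"dp":[-0.157,-0.189,0],"angular":[0,0,0]},{"dp":[-0.157,-0.189,0],"angular":[0,0,0]},{"dp":[-0.157,-0.189,0],"angular":[0,0,0]},{"dp":[0,0,0],"angular":[0,0,0]},{"dp":[0,0,0],"angular":[0,0,0]}]'
python3 - <<'E'
from h import *
print(local(sense()["tcp_pos"]))
d=snap("side");cv2.imwrite("pics/s6.png",cv2.resize(d["image"][170:296,190:330],(666,600),interpolation=cv2.INTER_CUBIC))
E
```

```text
tcp_pos: [0.6319, 0.1763, 0.0682]
force: [-0.1, -0.1, -0.2]
gripper_force: 0.0
t: 18.6
tcp_pos: [0.5541, 0.0796, 0.068]
tool_rot: [0.814, 0.581, -0.0, -0.0]
force: [0.5, 0.7, 0.3]
finger_gap: 0.316
gripper_force: 0.0
[-0.0554  0.0098]
```

View pics/s6.png

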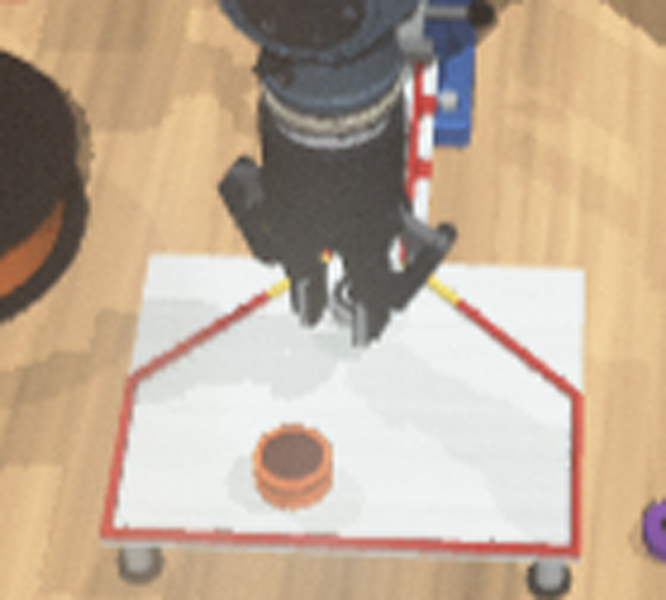

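C is nested at (345,292) before the gate, and the hub hasn't moved. Now the final push, then I'll retreat and check numerically.

```bash
python3 -m crank '[{"dp":[0.009,-0.217,0],"angular":[0,0,0]},{"dp":[0.009,-0.217,0],"angular":[0,0,0]},{"dp":[0.009,-0.217,0],"angular":[0,0,0]},{"dp":[0.009,-0.217,0],"angular":[0,0,0]},{"dp":[0.009,-0.217,0],"angular":[0,0,0]},{"dp":[0.009,-0.217,0],"angular":[0,0,0]},{"dp":[0.009,-0.217,0],"angular":[0,0,0]},{"dp":[0.009,-0.217,0],"angular":[0,0,0]},{"dp":[0.009,-0.217,0],"angular":[0,0,0]},{"dp":[0.009,-0.217,0],"angular":[0,0,0]},{"dp":[0,0,0],"angular":[0,0,0]},{"dp":[0,0,0],"angular":[0,0,0]},{"dp":[0,0,0],"angular":[0,0,0]}]'
python3 -m crank '[{"dp":[0.085,0.25,0],"angular":[0,0,0]},{"dp":[0,0,0.6],"angular":[0,0,0]},{"dp":[0,0,0.8],"angular":[0,0,0]},{"dp":[0,0.8,0.8],"angular":[0,0,0]},{"dp":[0,0.8,0.8],"angular":[0,0,0]},{"dp":[0,0.8,0.8],"angular":[0,0,0]},{"dp":[0,0.8,0.8],"angular":[0,0,0]},{"dp":[0,0.8,0],"angular":[0,0,0]},{"dp":[0,0.8,0],"angular":[0,0,0]},{"dp":[0,0,0],"angular":[0,0,0]},{"dp":[0,0,0],"angular":[0,0,0]}]'
python3 - <<'E'
from h import *
d=snap("scene");rz=d["range_z"];K=d["mtx"]
# dark seals/bores in lane: circle fit through rectified view, 4 px/mm, plane z=.056
xs=np.arange(-.21,.17,.0005);ys=np.arange(-.13,.13,.0005)
c,s=np.cos(G[2]),np.sin(G[2])
X,Y=np.meshgrid(xs,ys);P=np.stack([c*X-s*Y+G[0],s*X+c*Y+G[1],np.full_like(X,.056)],-1)
Pi=np.linalg.inv(d["pose"]);q=(P@Pi[:3,:3].T+Pi[:3,3])@K.T;q=(q[...,:2]/q[...,2:]).astype(np.float32)
g=cv2.cvtColor(cv2.remap(d["image"],q[...,0],q[...,1],cv2.INTER_CUBIC),cv2.COLOR_BGR2GRAY)
C=cv2.HoughCircles(cv2.GaussianBlur(g,(5,5),0),cv2.HOUGH_GRADIENT,1,50,param1=80,param2=15,minRadius=18,maxRadius=37)
for x,y,r in (C[0] if C is not None else []): print(round(xs[int(x)]*1000,1),round(ys[int(y)]*1000,1),r/2)
E
```

```text
t: 19.95
tcp_pos: [0.5571, 0.0147, 0.068]
tool_rot: [0.813, 0.582, -0.0, 0.0]
force: [0.7, 0.1, 0.2]
finger_gap: 0.32
gripper_force: 0.0
t: 21.05
tcp_pos: [0.5592, 0.1669, 0.2059]
tool_rot: [0.813, 0.583, -0.0, 0.0]
force: [-0.2, -0.3, 1.3]
finger_gap: 0.316
gripper_force: 0.0
100.0 1.5 14.3
65.0 -1.0 14.1
-158.0 23.5 16.5
30.0 3.0 12.6
134.0 -2.5 14.3
-114.5 -68.5 11.7
-18.5 69.0 16.45
35.5 43.0 12.6
```

Four circles sit in the lane at x = 30, 65, 100 and 134 mm, and the hub is where it was. I'm handing in.

```bash
python3 -c "
from station import order
print(order.sign_off())"
```

```text
the job is handed in; nothing more can be done
None
```

The job is handed in at about 21 s of the 64 s: all three loose bearings were pushed through the gate one at a time, and the last camera check put all four bearings in the lane (about 30, 65, 100 and 134 mm past the gate) with the hub within a few millimetres of where it was; no verdict came back.

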